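# Draw the locating pin of a weld jig and hold it

## Task

The bent-tube frame on the welding bench is locked in its jig by a locating pin that stands in a leaning guide block. Swing the flat keeper bar well clear of the pin's shoulder, then draw the pin straight along its guide, without bending it sideways by force, until the dark ring on its shank is level with the guide's top face; do not take the pin out of the guide. Finish while holding the pin there, by the gripper alone, and leave the other things on the bench where they are.

Things in the scene. Friction and masses are not known exactly. Their poses are not given: they have to be found in the camera images.
- guide: Fixed steel guide block 56 (x) by 102 (y) by 50 mm (z) on the jig, left or right on the bench. Origin: centre of the bore's mouth in its top face, 118 mm above the bench. z runs outward along the bore and leans 0.35 rad from vertical towards the robot's side (guide -x); x lies in the sloping top face, away from the robot; y level. Through bore 17 mm wide. Yaw within 0.4 rad.
- pin: Loose bright metal pin, 0.24 to 0.48 kg. Origin: centre of the shoulder's underside, z along the pin to the grip. Shoulder disc 44 mm wide, z 0 to 8 mm; round grip 18 mm wide with dark knurl bands, z 8 to 72 mm (top end); shank 16 mm wide down to z -82 mm, foot tapered. At the start it is fully home: shoulder on the guide's top face, origin at the mouth. Let go, it slides back.
- pin_ring (a point): Middle of the dark ring on the pin's shank, on the pin's axis 40 mm below the shoulder's underside (pin z = -40 mm). The ring is 4 mm wide and is hidden in the bore at the start; drawing the pin out by 40 mm brings it level with the guide's top face.
- keeper (a joint): Angle (rad) of the keeper, a dark flat bar 11 mm wide and 6 mm thick, 9.5 to 15.5 mm over the guide's top face, hinged parallel to guide z. At 0 it points along guide -y past the grip's -x side and blocks the shoulder; starts at 0 to 0.18. Growing values swing it to guide -x, clockwise from above; clear from 0.5, stop at 1.9. Light friction (under 1 N at its end); stays where left.
- keeper_hinge (a point): Point on the keeper's hinge axis in the guide's top face, at guide x = 0, y = 37 mm, z = 0.
- keeper_post (a point): Centre of the top end of the round post on the keeper's free end: parallel to guide z, 11 mm wide, from 15.5 (the bar) to 55.5 mm over the guide's top face, 91 mm from the hinge axis. At joint 0 its top is at guide x = -15.5, y = -53, z = 55.5 mm. Can be pinched or pushed from above.
- torch_stand: Bystander, fixed: round base 110 mm across with an upright 170 mm high carrying a black welding torch along its y; stands on the side of the bench that the jig does not take.
- hammer: Bystander, loose: hammer, 240 mm long, lying on the bench near the robot; origin under its middle.
- consumables_box: Bystander, loose: open blue box 110 x 80 x 45 mm at the far left; origin at the centre of its underside.
- tube_offcut: Bystander, loose: upright steel tube offcut, 48 mm in diameter, 70 mm high, at the far right; origin at the centre of its underside.

How it is judged:
By the outcome, as a careful person would: the job done as asked, in the order asked, and still so for the second after the job is handed in, while the arm keeps its last pose, push and grip.
It also fails if it takes over 45 s, if anything falls off the work surface, if the arm or the gripper's body presses on something with over 40 N, if the wrist force passes 120 N, or if a joint passes its speed limit or range.

## Robot

A 6-joint arm with a two-finger parallel gripper is mounted at the origin on the work surface. World frame = base frame: x ahead of the robot, y to its left, z up, the work surface at z = 0. Lengths are in m, angles in rad, forces in N, time in s.
With the tool pointing down it reaches from about 0.325 to 0.775 m from the base axis. Payload 5.5 kg.
Tool frame: the origin (TCP) lies between the finger pads; the fingertips stand 8 mm ahead of it and the grasp point (between the pads) lies 11 mm behind it (tcp_to_tips is the distance from the TCP to the fingertips, in m); z points along the fingers, y is the direction in which the jaws open and shut (so a half turn about z gives the same grasp; the last joint's range is limited). The gripper opens to 88 mm and grips with 3 to 60 N. Pads are 20 mm wide; open, the fingers measure 115 mm over their backs; the gripper's body (75 mm by 178 mm) begins 61 mm behind the grasp point.
Start: joints at [-1.226, 0.091, 1.231, -0, 1.82, -0.057], TCP at [0.235, -0.552, 0.231] pointing down, gripper open.
Joint ranges: [-2.87, 2.87], [-0.86, 2.18], [0.17, 2.46], [-1.51, 4.65], [0.06, 2.69], [-2.65, 2.65]. Speed limits (rad/s): [2.57, 2.57, 3.01, 3.14, 3.14, 3.14].

## Interface

Orientations are given as a unit quaternion [w, x, y, z].
In Python, from bench import * gives the robot as it stands. Calls block until the motion is done:
- move_to(position, orientation): joint-space move of the TCP to a pose.
- move_l(position, speed=0.15, orientation=None): straight line of the TCP; orientation=None keeps the orientation; speed is the mean speed in m/s.
- movej(angles): joint-space move.
- gripper_open() and close(): open the fingers fully, or close them until they stop; the grip force is fixed at half the most.
- hold(seconds).
- inverse_kinematics(position, orientation): joint angles nearest the present ones, or None.
- state(): the state.
- get_image(name): name is "scene" or "top" or "wrist"; returns a dict with "frame" (400x640x3 uint8, blue, green, red), "depth" (400x640 float32, m along the optical axis (not along the pixel's ray), 0 where there is no reading), "camera_matrix" (3x3 intrinsics, pixels), "k1" (the pictures are not rectified: a ray, as slopes to the right and down, at radius r is drawn at 1 + k1 r^2 times it, then the intrinsics apply), "view" (4x4, takes a point from world to camera coordinates). Camera axes: x right, y up, looking along -z (the intrinsics and any distortion apply to the point x, -y, -z); pixel columns grow to the right and rows downward; lengths in m; the calibration is good to about 2 mm. A picture is of the moment at which its call begins.
A pose or a line that the arm cannot do raises IKError and nothing moves.
- job_done(): hands the job in, once; it reports no verdict.
The state is a dict: "time": time; "joint_pos": joint angles; "dq": joint speeds; "joint_torque": joint torques, N m; "ee_pos": TCP position; "ee_rot": TCP orientation; "ft_force": force on the tool from outside, world axes, zero at the start; "moment": the same for the moment, N m; "finger_gap": finger opening in m.
Only numpy, scipy, OpenCV 4.12 (cv2) and the standard library are available. Lean on these libraries where they do the work, as an engineer would, in place of code of your own. Each camera call takes 0.05 s, during which the arm holds its last target.

## Working session

There is one attempt and no reset: what is moved stays moved. The work goes in short steps, each a Python script; the robot and the scene stay as the last script left them, time stands still between calls to the robot, and variables do not carry over. Pictures are saved under pics/ and viewed, and the job is handed in when it is done.

```bash
ls; mkdir -p pics
python3 - <<'E'
from bench import *
import cv2
s=state();print(s['time'],s['ee_pos'],s['ee_rot'],s['ft_force'],s['finger_gap'])
import pickle
for n in ["scene","top","wrist"]:
    d=get_image(n);pickle.dump(d,open(f'pics/{n}0.pkl','wb'));cv2.imwrite(f'pics/{n}0.png',d['frame'])
    print(n,d['camera_matrix'].tolist(),d['k1'],d['view'].round(4).tolist())
E
```

```text
pics
0.0 [ 0.23455797 -0.55194879  0.22952967] [-9.49358191e-04  9.79887427e-01  1.99548779e-01 -1.16017122e-04] [-0.03373679 -0.08892885  0.17695713] 0.08756421169654434
scene [[385.7583219590286, 0.0, 320.4371197516635], [0.0, 385.7583219590286, 197.6443151578288], [0.0, 0.0, 1.0]] -0.011615261697320146 [[0.0519, 0.9986, 0.0092, -0.0248], [-0.8628, 0.0402, 0.504, 0.4041], [0.5029, -0.0341, 0.8637, -1.4209], [0.0, 0.0, 0.0, 1.0]]
top [[373.6808920438028, 0.0, 319.64458870286984], [0.0, 373.6808920438028, 198.03072168697628], [0.0, 0.0, 1.0]] -0.04497331254192502 [[-0.0239, -0.9996, 0.0136, 0.0034], [0.9985, -0.0232, 0.0494, -0.5245], [-0.049, 0.0148, 0.9987, -1.1175], [0.0, 0.0, 0.0, 1.0]]
wrist [[280.11728940522727, 0.0, 316.6178026417315], [0.0, 280.11728940522727, 203.45501644753247], [0.0, 0.0, 1.0]] 0.00534901970553433 [[0.391, -0.9204, -0.0022, -0.598], [0.8918, 0.3795, -0.2463, 0.0297], [0.2276, 0.0943, 0.9692, -0.3891], [0.0, 0.0, 0.0, 1.0]]
```

View pics/scene0.png

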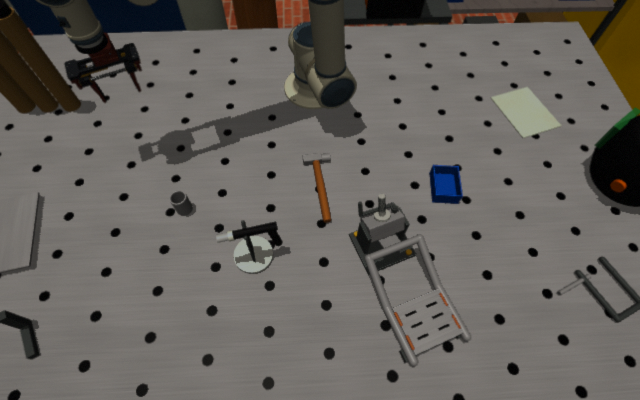

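View pics/top0.png

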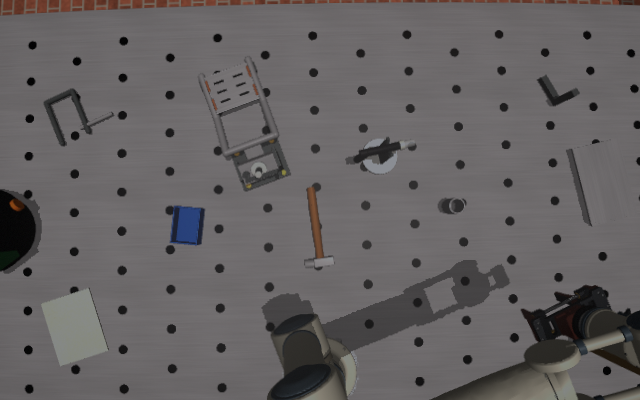

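View pics/wrist0.png

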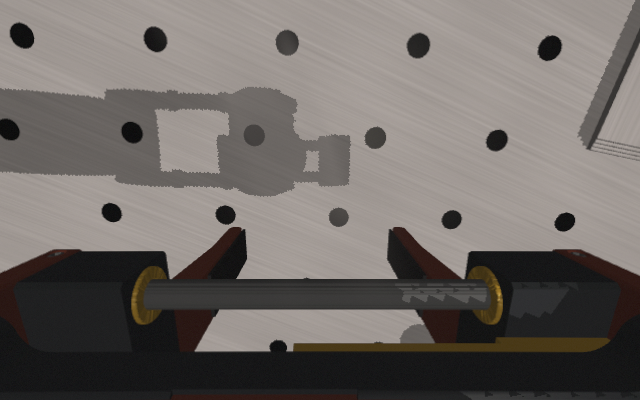

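The jig is on the left: pin near scene (382,205), top (258,170). The torch is at top (380,150), the hammer at top (317,225). I'll zoom in.

```bash
cat > h.py <<'E'
import numpy as np, cv2, pickle
def ray(d,u,v):
    """returns camera origin and direction (world), direction scaled to unit depth"""
    K=d['camera_matrix'];k=d['k1']
    p=cv2.undistortPoints(np.array([[[u,v]]],float),K,np.array([k,0,0,0.]))[0,0]
    V=d['view'];R=V[:3,:3];t=V[:3,3]
    return -R.T@t, R.T@np.array([p[0],-p[1],-1.])
def onz(d,u,v,z):
    o,r=ray(d,u,v);return o+r*(z-o[2])/r[2]
def dep(d,u,v):
    o,r=ray(d,u,v);return o+r*d['depth'][int(round(v)),int(round(u))]
def proj(d,P):
    P=np.atleast_2d(P);V=d['view'];c=P@V[:3,:3].T+V[:3,3]
    x=c[:,0]/-c[:,2];y=-c[:,1]/-c[:,2];f=1+d['k1']*(x*x+y*y);K=d['camera_matrix']
    return np.c_[K[0,0]*x*f+K[0,2],K[1,1]*y*f+K[1,2]]
def tri(obs):
    A=np.zeros((3,3));b=np.zeros(3)
    for d,u,v in obs:
        o,r=ray(d,u,v);r/=np.linalg.norm(r);M=np.eye(3)-np.outer(r,r);A+=M;b+=M@o
    p=np.linalg.solve(A,b)
    res=[np.linalg.norm(np.cross(p-ray(d,u,v)[0],ray(d,u,v)[1]/np.linalg.norm(ray(d,u,v)[1]))) for d,u,v in obs]
    return p,res
def crop(d,u0,v0,u1,v1,s,fn):
    cv2.imwrite(fn,cv2.resize(d['frame'][v0:v1,u0:u1],None,fx=s,fy=s,interpolation=cv2.INTER_CUBIC))
E
python3 - <<'E'
from h import *
d=pickle.load(open('pics/scene0.pkl','rb'));crop(d,340,185,440,265,8,'pics/s0c.png')
d=pickle.load(open('pics/top0.pkl','rb'));crop(d,215,130,305,200,8,'pics/t0c.png')
E
```

```text
(no output)
```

View pics/s0c.png

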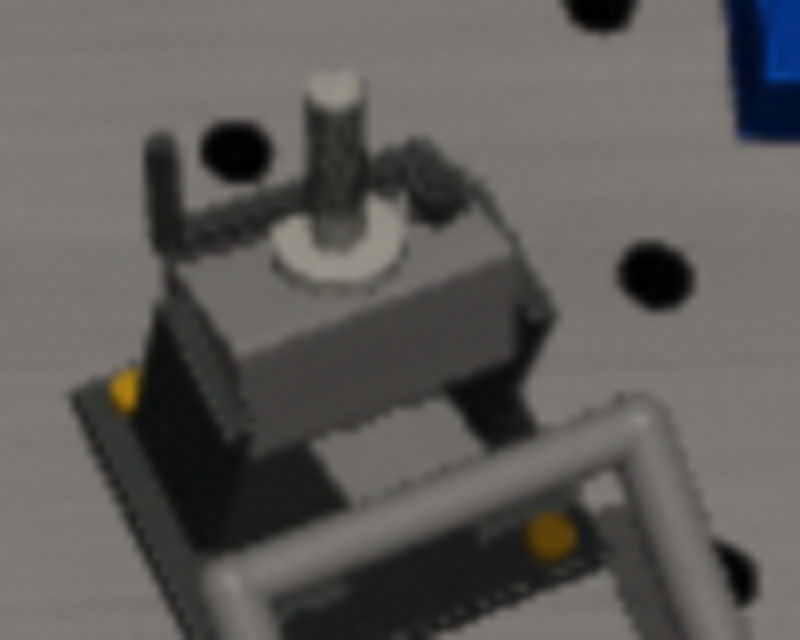

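View pics/t0c.png

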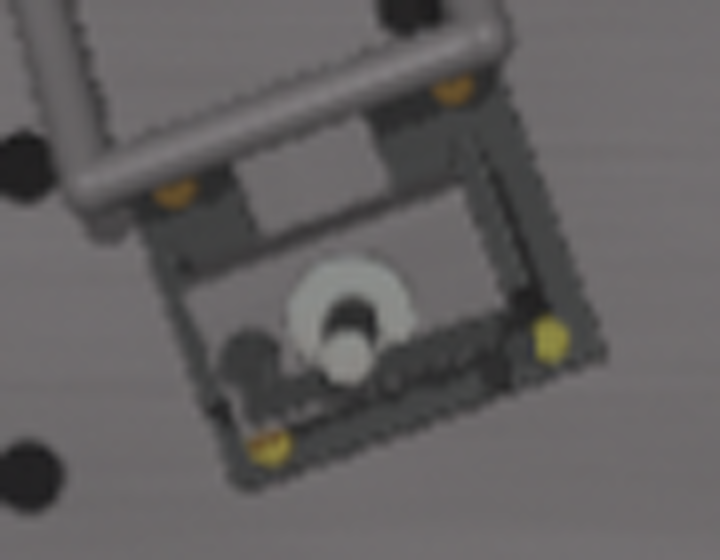

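```bash
cat > g.py <<'E'
from h import *
from scipy.optimize import least_squares
L=0.35
def Rg(yaw):
    z=np.array([-np.sin(L),0,np.cos(L)]);x=np.array([np.cos(L),0,np.sin(L)]);y=np.array([0,1,0])
    c,s=np.cos(yaw),np.sin(yaw)
    return np.array([[c,-s,0],[s,c,0],[0,0,1]])@np.c_[x,y,z]
E
python3 - <<'E'
from g import *
S=pickle.load(open('pics/scene0.pkl','rb'));T=pickle.load(open('pics/top0.pkl','rb'))
cs=lambda U,V:(S,(U+.5)/8-.5+340,(V+.5)/8-.5+185)
ct=lambda U,V:(T,(U+.5)/8-.5+215,(V+.5)/8-.5+130)
pts={'pintop':[cs(335,88),ct(347,357)],'disc':[cs(340,240),ct(351,318)],'post':[cs(160,140),ct(497,372)],
'c_far_right(-y)':[cs(245,355),ct(460,185)],'c_far_left(+y)':[cs(515,255),ct(185,290)]}
P={}
for k,o in pts.items():
    P[k],r=tri(o);print(k,P[k].round(4),np.round(r,4))
    print('   depth', [dep(*a).round(4).tolist() for a in o])
e=P['c_far_left(+y)']-P['c_far_right(-y)'];print('edge',np.linalg.norm(e),'yaw',np.arctan2(-e[0],e[1]))
a=P['pintop']-P['disc'];print(np.linalg.norm(a),a, 'lean',np.arccos(a[2]/np.linalg.norm(a)),'yaw',np.arctan2(-a[1],-a[0]))
E
```

```text
pintop [0.5802 0.1483 0.19  ] [0.0017 0.0017]
   depth [[0.5797, 0.1467, 0.1892], [0.581, 0.1507, 0.1849]]
disc [0.601  0.1564 0.1263] [0.0016 0.0016]
   depth [[0.6037, 0.1537, 0.1316], [0.5968, 0.1529, 0.1606]]
post [0.5777 0.1001 0.1566] [0.0053 0.0053]
   depth [[0.5827, 0.0933, 0.1657], [0.5946, 0.1201, 0.0086]]
c_far_right(-y) [0.6447 0.1183 0.1338] [0.0009 0.0009]
   depth [[0.6425, 0.1182, 0.1291], [0.6464, 0.1202, 0.1247]]
c_far_left(+y) [0.6114 0.2121 0.1304] [0.0016 0.0016]
   depth [[0.6106, 0.2109, 0.1289], [0.6115, 0.2135, 0.1312]]
edge 0.09961584556466382 yaw 0.34152237354367304
0.06757499178914142 [-0.02081897 -0.00811607  0.06377366] lean 0.3370133969464487 yaw 0.3717174427819398
```

```bash
cat >> g.py <<'E'
from scipy.spatial.transform import Rotation as Ro
def quat(M):
    q=Ro.from_matrix(M).as_quat();return [q[3],q[0],q[1],q[2]]
def toolM(R,phi=0,sgn=1):
    """tool z=-guide z; tool y = sgn* guide y rotated by phi clockwise-from-above about guide z"""
    z=-R[:,2];y=sgn*(R@np.array([np.sin(phi),np.cos(phi),0]));return np.c_[np.cross(y,z),y,z]
E
python3 - <<'E'
from g import *
from bench import *
S=pickle.load(open('pics/scene0.pkl','rb'));T=pickle.load(open('pics/top0.pkl','rb'));W=pickle.load(open('pics/wrist0.pkl','rb'))
cs=lambda U,V:(S,(U+.5)/8-.5+340,(V+.5)/8-.5+185)
ct=lambda U,V:(T,(U+.5)/8-.5+215,(V+.5)/8-.5+130)
pt=.118+.072*np.cos(L)
a=onz(*cs(335,88),pt);b=onz(*ct(347,357),pt);print(a,b)
s=state();q=s['ee_rot'];RT=Ro.from_quat([q[1],q[2],q[3],q[0]]).as_matrix()
V=W['view'];o=-V[:3,:3].T@V[:3,3];print('cam in tool',RT.T@(o-s['ee_pos']),'look',RT.T@(-V[2,:3]),'up',RT.T@V[1,:3])
R=Rg(.345);p=(a+b)/2;m=p-.072*R[:,2];print('mouth',m)
for sg in (1,-1):
  for phi in (0,.17,.8,1.4):
    for h in (.05,.22):
      print(sg,phi,h,inverse_kinematics((m+R@np.array([-.05,-.03,h])).tolist(),quat(toolM(R,phi,sg))))
# frame tubes height near guide from scene depth
for (U,V_) in ((640,415),(400,500),(250,580)):
    print(dep(*cs(U,V_)))
E
```

```text
[0.57762491 0.14752354 0.18563484] [0.58093736 0.1506453  0.18563484]
cam in tool [ 0.06703742 -0.0011976  -0.15332911] look [-2.46425192e-01 -7.61047419e-04  9.69161517e-01] up [ 9.69161810e-01 -8.25797263e-05  2.46425201e-01]
mouth [0.60251501 0.15743404 0.118     ]
1 0 0.05 [ 0.07637001 -0.32573824  1.79843572  0.09381541  1.33151262 -1.84614365]
1 0 0.22 [ 0.03663816 -0.44874144  1.60681056  0.1045733   1.64837589 -1.85339506]
1 0.17 0.05 [ 0.07637001 -0.32573824  1.79843572  0.09381541  1.33151262 -1.67614365]
1 0.17 0.22 [ 0.03663816 -0.44874144  1.60681056  0.1045733   1.64837589 -1.68339506]
1 0.8 0.05 [ 0.07637001 -0.32573824  1.79843572  0.09381541  1.33151262 -1.04614365]
1 0.8 0.22 [ 0.03663816 -0.44874144  1.60681056  0.1045733   1.64837589 -1.05339506]
1 1.4 0.05 [ 0.07637001 -0.32573824  1.79843572  0.09381541  1.33151262 -0.44614365]
1 1.4 0.22 [ 0.03663816 -0.44874144  1.60681056  0.1045733   1.64837589 -0.45339506]
-1 0 0.05 [ 0.07637001 -0.32573824  1.79843572  0.09381541  1.33151262  1.295449  ]
-1 0 0.22 [ 0.03663816 -0.44874144  1.60681056  0.1045733   1.64837589  1.28819759]
-1 0.17 0.05 [ 0.07637001 -0.32573824  1.79843572  0.09381541  1.33151262  1.465449  ]
-1 0.17 0.22 [ 0.03663816 -0.44874144  1.60681056  0.1045733   1.64837589  1.45819759]
-1 0.8 0.05 [ 0.07637001 -0.32573824  1.79843572  0.09381541  1.33151262  2.095449  ]
-1 0.8 0.22 [ 0.03663816 -0.44874144  1.60681056  0.1045733   1.64837589  2.08819759]
-1 1.4 0.05 None
-1 1.4 0.22 None
[0.65495561 0.25181599 0.09614251]
[0.67963818 0.16905879 0.09252978]
[0.70561461 0.11656316 0.09457754]
```

Run:
```python
from g import *
from bench import *
s=state()
m=np.array([0.6025,0.1574,.118]);R=Rg(.345)
p=s['ee_pos'].copy() if hasattr(s['ee_pos'],'copy') else list(s['ee_pos']);p[2]=.40
move_to(list(p),list(s['ee_rot']))
print(state()['time'])
move_to((m+R@np.array([-.0,-.02,.20])).tolist(),quat(toolM(R)))
hold(.2)
s=state();print(s['time'],s['ee_pos'],s['joint_pos'],s['ft_force'])
d=get_image('wrist');pickle.dump(d,open('pics/w1.pkl','wb'));cv2.imwrite('pics/w1.png',d['frame'])
```

```text
0.8667
3.6833 [0.544899   0.1149568  0.30592277] [ 0.09477636 -0.31419378  1.50888323  0.08474711  1.60675751 -1.80257524] [ 0.83002699  0.07218418 -0.65524873]
```

View pics/w1.png

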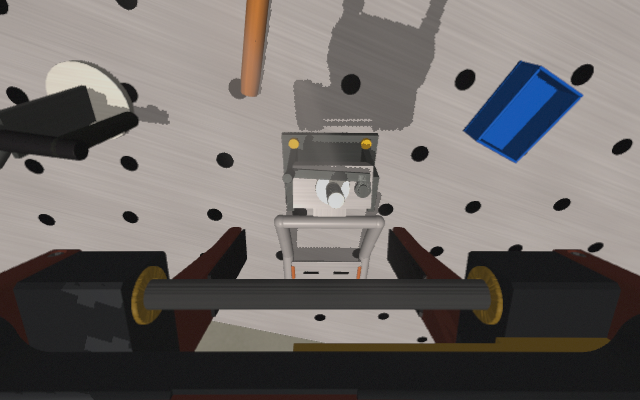

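Run:
```python
from h import *
d=pickle.load(open('pics/w1.pkl','rb'));crop(d,275,125,395,215,6.6,'pics/w1c.png')
```

```text
(no output)
```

View pics/w1c.png

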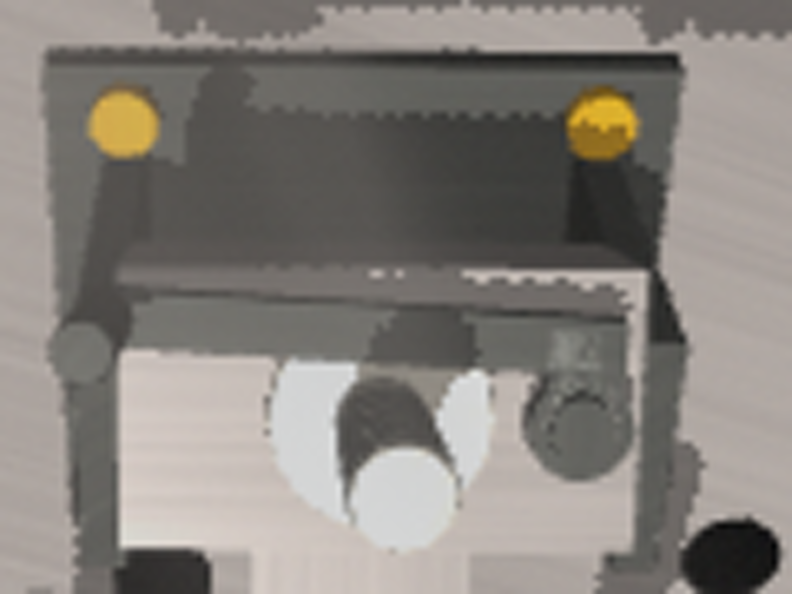

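Run:
```python
from g import *
d=pickle.load(open('pics/w1.pkl','rb'))
c=lambda U,V:(d,(U+.5)/6.6-.5+275,(V+.5)/6.6-.5+125)
R=Rg(.345)
pt=.118+.072*np.cos(L)
p=onz(*c(403,498),pt);m=p-.072*R[:,2];print('pintop',p,'depth',dep(*c(403,498)),'mouth',m)
def onplane(a,n,h):
    o,r=ray(*a);return o+r*((h-(o-m)@n)/(r@n))
gz=R[:,2]
for nm,U,V,h in (('post',82,352,.0555),('hinge',580,425,.02),('disc',382,450,.008),('cornerfl',118,550,0),('cornerfr',637,550,0),('nl',118,268,0),('nr',648,268,0),('pintop',403,498,.072)):
    P=onplane(c(U,V),gz,h);print(nm,P.round(4),'guide',(R.T@(P-m)).round(4), 'depthguide',(R.T@(dep(*c(U,V))-m)).round(4))
```

```text
pintop [0.58009789 0.14987739 0.18563484] depth [0.58015012 0.1499037  0.18554789] mouth [0.60333176 0.15822701 0.118     ]
post [0.5847 0.0968 0.1631] guide [-0.0205 -0.0515  0.0555] depthguide [-0.0204 -0.0516  0.0547]
hinge [0.5837 0.1894 0.1364] guide [-0.0011  0.036   0.02  ] depthguide [-0.0004  0.0366  0.0166]
disc [0.6061 0.1595 0.1276] guide [0.0061 0.0003 0.008 ] depthguide [-0.0075 -0.0033  0.0711]
cornerfl [0.6455 0.1188 0.1276] guide [ 0.0281 -0.0514  0.    ] depthguide [ 0.0342 -0.0534 -0.0224]
cornerfr [0.6108 0.2158 0.1277] guide [ 0.0282  0.0516 -0.    ] depthguide [ 0.0344  0.0562 -0.0227]
nl [0.5958 0.1023 0.1085] guide [-0.0277 -0.0501  0.    ] depthguide [-0.0276 -0.0502 -0.001 ]
nr [0.5616 0.1975 0.1085] guide [-0.0276  0.0511  0.    ] depthguide [-0.0233  0.0585 -0.0373]
pintop [0.5801 0.1499 0.1856] guide [-0.    -0.     0.072] depthguide [0.     0.     0.0719]
```

```bash
cat >> g.py <<'E'
m=np.array([0.6033,0.1582,.118]);R=Rg(.345)
def W(x,y,z): return (m+R@np.array([x,y,z])).tolist()
def stick(phi,off,z):
    r=.0905;e=np.array([-np.sin(phi),-np.cos(phi)]);t=np.array([-np.cos(phi),np.sin(phi)])
    c=np.array([0,.037])+r*e-t*off;return W(c[0],c[1],z)
E
python3 - <<'E'
from g import *
from bench import *
close();print(state()['time'],state()['finger_gap'])
ph=.227
move_to(stick(ph,.025,.12),quat(toolM(R,ph)))
move_l(stick(ph,.025,.036),.12)
s=state();print(s['time'],s['ft_force'])
d=get_image('scene');crop(d,320,150,440,240,6.6,'pics/s2c.png')
E
```

```text
5.075 0.0003707883330852311
6.3667 [ 0.04361969 -0.01762836  0.20215865]
```

View pics/s2c.png

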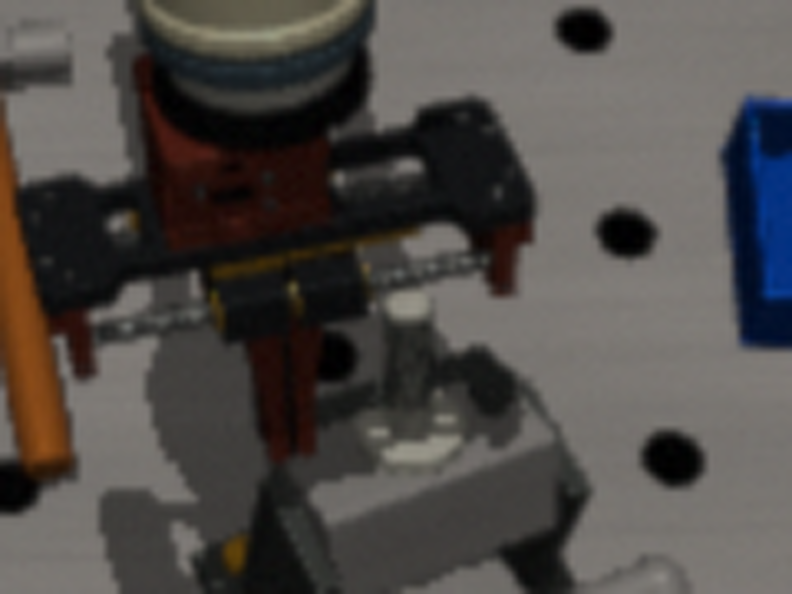

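Closed fingers stand at crop (290,430), between the post and the block's far edge, clear of the pin. Force is near zero, so I'll push.

Run:
```python
from g import *
from bench import *
ph=.227
fm=0
for f in np.r_[ph,np.linspace(.4,1.45,7)]:
    move_l(stick(f,.0155,.036),.12,quat(toolM(R,f)))
    s=state();F=np.linalg.norm(s['ft_force']);print(round(f,2),round(s['time'],2),round(F,2))
    if F>10: break
else:
    move_l(stick(f,.03,.036),.12)
    move_l(stick(f,.03,.13),.2)
    gripper_open()
    move_to(W(0,-.0,.17),quat(toolM(R)))
    hold(.15)
    d=get_image('wrist');pickle.dump(d,open('pics/w3.pkl','wb'));crop(d,235,105,395,225,5,'pics/w3.png')
s=state();print(s['time'],s['ft_force'],s['finger_gap'])
```

```text
0.23 6.67 0.46
0.4 6.99 0.76
0.57 7.32 0.45
0.75 7.64 1.11
0.92 7.97 0.71
1.1 8.29 0.83
1.27 8.62 1.22
1.45 8.94 1.07
12.675 [-0.88413932 -0.02619195 -0.29755686] 0.08766948467326666
```

View pics/w3.png

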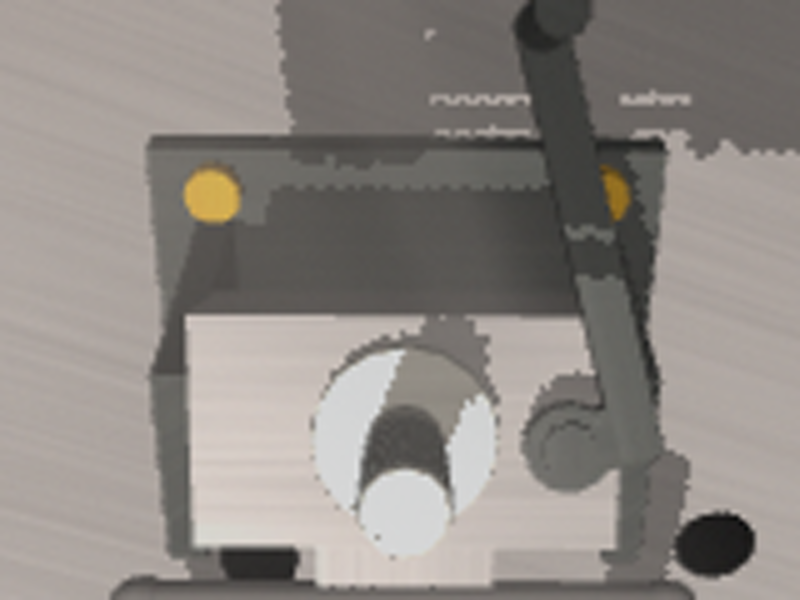

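Run:
```python
from g import *
from bench import *
d=pickle.load(open('pics/w3.pkl','rb'))
c=lambda U,V:(d,(U+.5)/5-.5+235,(V+.5)/5-.5+105)
for nm,U,V,h in (('pintop',405,513,.072),('post',562,14,.0555),('fl',190,548,0),('fr',617,548,0),('nl',187,316,0)):
    o,r=ray(*c(U,V));P=o+r*((h-(o-m)@R[:,2])/(r@R[:,2]));g=R.T@(P-m);print(nm,P.round(4),g.round(4))
    if nm=='post':print('joint',np.arctan2(-g[0],-(g[1]-.037))-np.arctan2(15.5,90))
move_l(W(0,0,.037),.12)
s=state();print(s['time'],s['ft_force'])
d=get_image('wrist');pickle.dump(d,open('pics/w4.pkl','wb'));cv2.imwrite('pics/w4.png',d['frame'])
d=get_image('scene');crop(d,320,150,440,240,6.6,'pics/s4c.png')
```

```text
pintop [0.5801 0.1502 0.1857] [0.0001 0.0003 0.072 ]
post [0.4968 0.1507 0.1396] [-0.0892  0.0289  0.0555]
joint 1.3101251415470683
fl [0.6458 0.1185 0.1277] [ 0.0283 -0.0517 -0.    ]
fr [0.6111 0.2153 0.1277] [0.0284 0.0511 0.    ]
nl [0.5959 0.1022 0.1086] [-0.0276 -0.0502 -0.    ]
13.9333 [ 0.22728527 -0.32735447  0.66348213]
```

View pics/s4c.png

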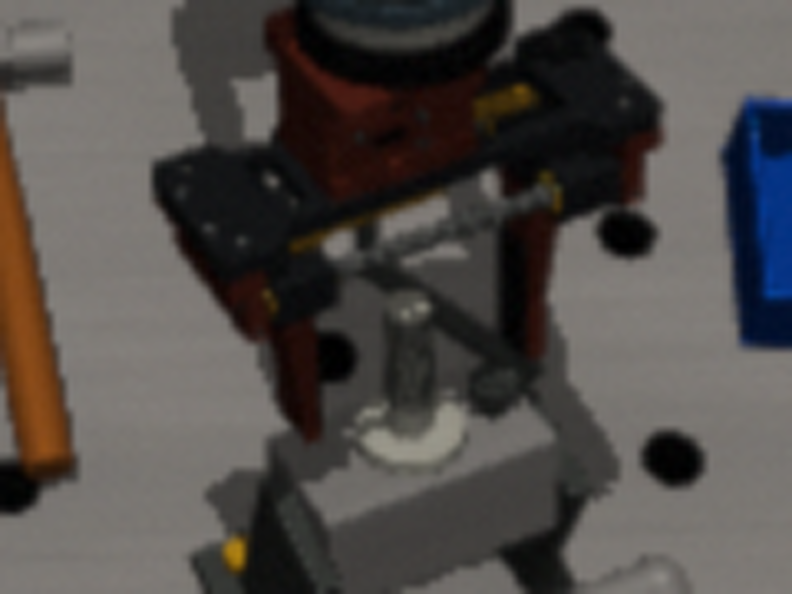

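View pics/w4.png

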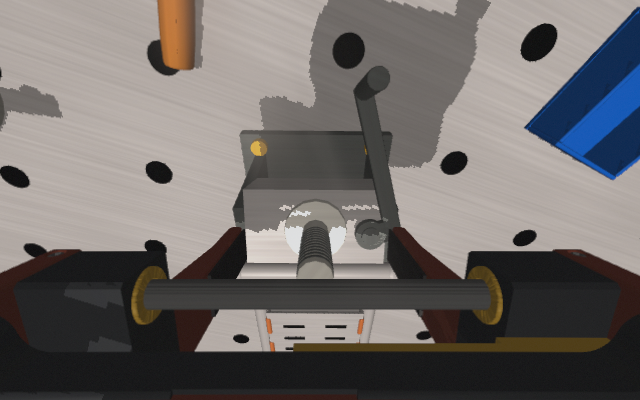

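Pin sits between the fingers at wrist (315,265), centred; the keeper is at about 1.31 rad. Grasping next.

Run:
```python
from g import *
from bench import *
close();hold(.2)
s=state();print(s['time'],'gap',s['finger_gap'],'F guide',R.T@np.array(s['ft_force']),'M guide',R.T@np.array(s['moment']))
print('tcp guide',R.T@(np.array(s['ee_pos'])-m))
d=get_image('wrist');pickle.dump(d,open('pics/w5.pkl','wb'));cv2.imwrite('pics/w5.png',d['frame'])
```

```text
15.3083 gap 0.017182280516812278 F guide [-1.56648271 -2.96942222  0.18023618] M guide [-0.6239559   0.15090186 -0.01973821]
tcp guide [-0.00010403 -0.00046688  0.03699834]
```

View pics/w5.png

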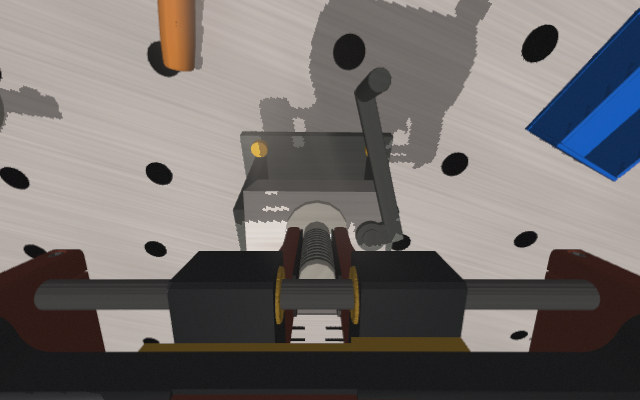

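Grasped at the grip's diameter, with a 3 N side load. I'll draw a little first, watch the force, and trim sideways.

Run:
```python
from g import *
from bench import *
def rep(t):
    s=state();print(t,round(s['time'],2),'gap',round(s['finger_gap'],4),'F',(R.T@np.array(s['ft_force'])).round(2),'M',(R.T@np.array(s['moment'])).round(2),'tcp',((R.T@(np.array(s['ee_pos'])-m))*1e3).round(2))
    return R.T@np.array(s['ft_force'])
x,y=-.0003,-.0006
for dz in (0,.004,.010,.015):
    move_l(W(x,y,.037+dz),.03);hold(.15);f=rep(dz)
    if np.linalg.norm(f)>25:break
d=get_image('wrist');pickle.dump(d,open('pics/w6.pkl','wb'));cv2.imwrite('pics/w6.png',d['frame'])
```

```text
0 15.76 gap 0.0175 F [ 0.01 -1.74 -1.67] M [-0.36 -0.09 -0.07] tcp [-0.21 -0.52 36.95]
0.004 16.19 gap 0.0175 F [ 1.08 -2.74 -3.22] M [-0.47 -0.21 -0.03] tcp [-0.4  -0.59 40.8 ]
0.01 16.69 gap 0.0178 F [ 0.32 -1.46 -2.07] M [-0.36 -0.09  0.06] tcp [-0.34 -0.51 47.04]
0.015 17.16 gap 0.0175 F [ 0.53 -1.33 -3.52] M [-0.33 -0.09 -0.06] tcp [-0.31 -0.54 52.08]
```

View pics/w6.png

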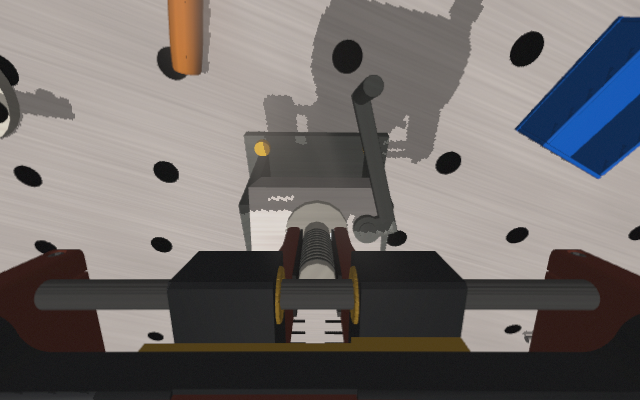

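The shoulder stays put in the wrist view (317,215) while the block recedes, so the pin follows the fingers. Forces stay small. I'll go to 36 mm, then measure.

Run:
```python
from g import *
from bench import *
def rep(t):
    s=state();print(t,round(s['time'],2),'gap',round(s['finger_gap'],4),'F',(R.T@np.array(s['ft_force'])).round(2),'M',(R.T@np.array(s['moment'])).round(2),'tcp',((R.T@(np.array(s['ee_pos'])-m))*1e3).round(2))
    return R.T@np.array(s['ft_force'])
x,y=-.0003,-.0008
for dz in (.022,.029,.036,.039):
    move_l(W(x,y,.037+dz),.03);hold(.15);f=rep(dz)
    if np.linalg.norm(f)>25:break
for n in('wrist','scene','top'):
    d=get_image(n);pickle.dump(d,open(f'pics/{n}7.pkl','wb'));cv2.imwrite(f'pics/{n}7.png',d['frame'])
    if n=='scene':crop(d,340,160,440,235,8,'pics/s7c.png')
    if n=='wrist':crop(d,235,120,395,240,5,'pics/w7c.png')
```

```text
0.022 17.74 gap 0.0178 F [ 0.88  0.37 -2.97] M [-0.12 -0.01 -0.03] tcp [-0.37 -0.67 58.99]
0.029 18.27 gap 0.0173 F [ 0.05  0.36 -3.11] M [-0.11  0.02  0.01] tcp [-0.35 -0.74 66.04]
0.036 18.81 gap 0.0177 F [-1.95 -1.03 -3.35] M [-0.03  0.06 -0.03] tcp [-0.33 -0.78 73.02]
0.039 19.21 gap 0.0179 F [-1.02 -0.07 -2.59] M [-0.05  0.11 -0.01] tcp [-0.29 -0.8  76.06]
```

View pics/s7c.png

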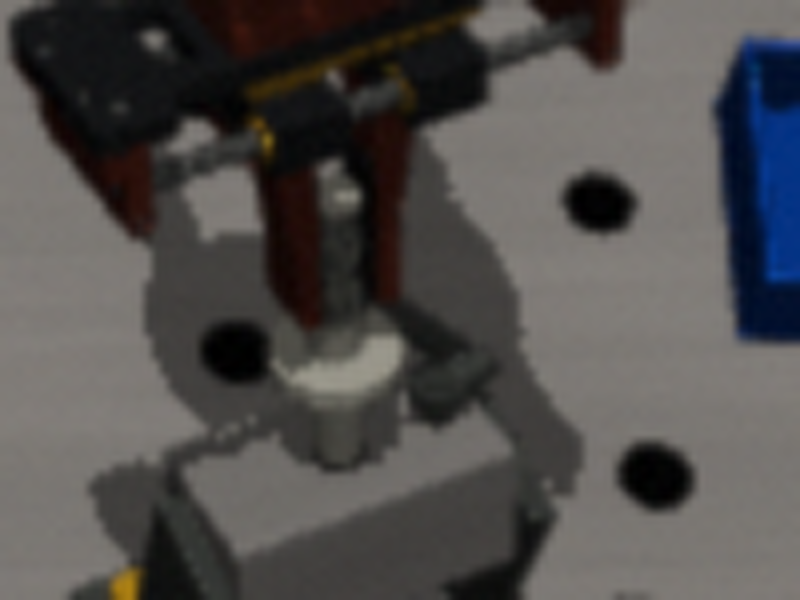

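View pics/w7c.png

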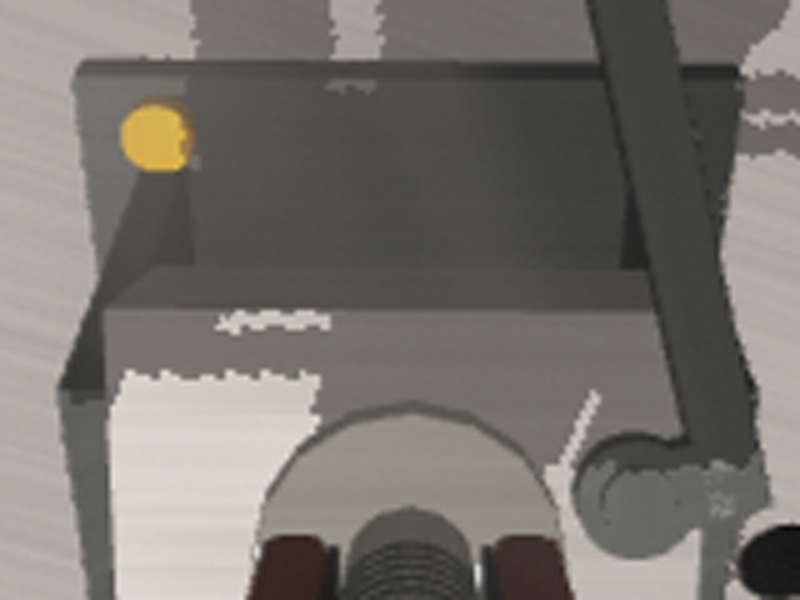

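Run:
```python
from g import *
for fn,pp in (('w5',None),('w6',None),('wrist7',None)):
    d=pickle.load(open(f'pics/{fn}.pkl','rb'))
    P=[]
    for v in range(140,240):
        for u in range(240,390):
            if d['depth'][v,u]>0:
                g=R.T@(dep(d,u,v)-m);P.append([u,v,*(g*1e3)])
    P=np.array(P)
    b=d['frame'][P[:,1].astype(int),P[:,0].astype(int)].min(1)
    ax=np.hypot(P[:,2],P[:,3])
    k=(ax<20)&(ax>11)&(P[:,2]<-6)&(P[:,4]>5)&(P[:,4]<60)
    z=P[k,4];h=np.histogram(z,np.arange(5,60,.5));i=h[0].argmax()
    near=z[abs(z-h[1][i])<1.2]
    f=(P[:,2]>-26)&(P[:,2]<-10)&(P[:,3]<-25)&(P[:,3]>-48)
    ff=P[f,4]
    print(fn,'disc top z',np.median(near),near.std(),len(near),'face',np.median(ff),len(ff))
d=pickle.load(open('pics/scene7.pkl','rb'))
for nm,g in (('disc8',(0,0,.047)),('pintop',(0,0,.111)),('mouth far edge',(.008,0,0)),('ringtop',(.008,0,.001))):
    print(nm,proj(d,m+R@np.array(g)), 'crop',(proj(d,m+R@np.array(g))-[340,160]+.5)*8-.5)
```

```text
w5 disc top z 7.5043460340921335 0.5436734562011388 641 face -0.641518499948355 862
w6 disc top z 22.42719103522174 0.5015591716580756 582 face -0.6393773726194146 743
wrist7 disc top z 46.38072971402737 0.5084329233199084 586 face -0.6458978670975128 600
disc8 [[382.66229325 203.65276564]] crop [[344.79834596 352.72212512]]
pintop [[382.17952844 184.47431705]] crop [[340.9362275  199.29453638]]
mouth far edge [[384.46131206 218.59994164]] crop [[359.19049649 472.29953315]]
ringtop [[384.45548541 218.32942414]] crop [[359.14388331 470.13539311]]
```

Run:
```python
from g import *
from bench import *
move_l(W(-.0003,-.0008,.0771),.03);hold(.4)
s=state();print(round(s['time'],2),'gap',round(s['finger_gap'],4),'F',(R.T@np.array(s['ft_force'])).round(2),'tcp',((R.T@(np.array(s['ee_pos'])-m))*1e3).round(2))
for n in('wrist','scene','top'):
    d=get_image(n);pickle.dump(d,open(f'pics/{n}8.pkl','wb'));cv2.imwrite(f'pics/{n}8.png',d['frame'])
    if n=='scene':crop(d,340,160,440,235,8,'pics/s8c.png')
d=pickle.load(open('pics/wrist8.pkl','rb'))
P=np.array([[u,v,*(R.T@(dep(d,u,v)-m)*1e3)] for v in range(140,240) for u in range(240,390) if d['depth'][v,u]>0])
ax=np.hypot(P[:,2],P[:,3]);z=P[(ax<20)&(ax>11)&(P[:,2]<-6)&(P[:,4]>45)&(P[:,4]<50),4]
f=(P[:,2]>-26)&(P[:,2]<-10)&(P[:,3]<-25)&(P[:,3]>-48)
print('travel',np.median(z)-np.median(P[f,4])-8.15,len(z))
```

```text
20.01 gap 0.0175 F [-1.85 -0.44 -3.54] tcp [-0.32 -0.8  77.1 ]
travel 40.10980508868276 672
```

View pics/s8c.png

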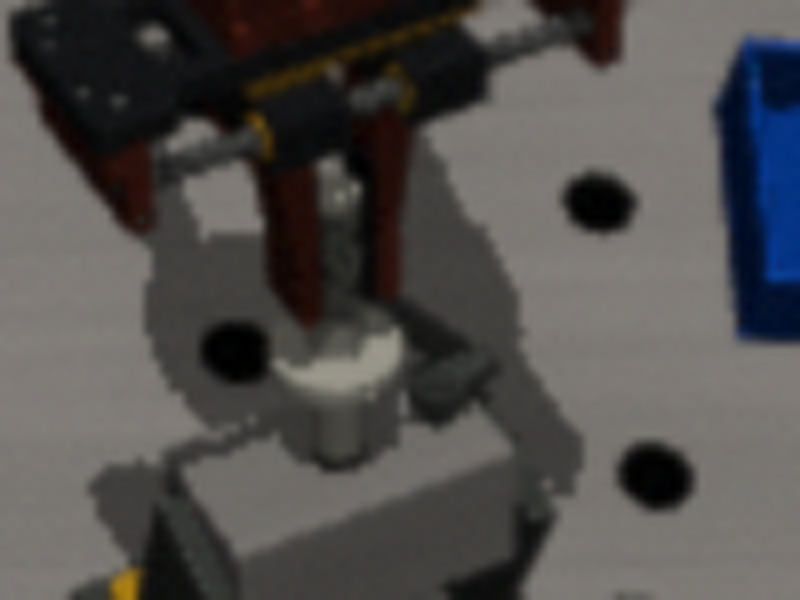

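View pics/scene8.png

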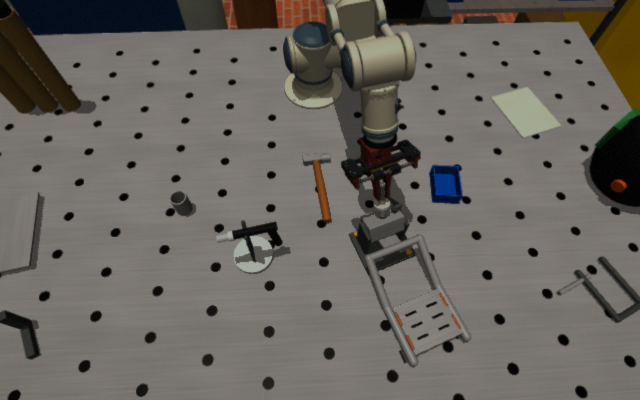

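The shank shows between the shoulder (340,370) and the mouth (340,465), with a dark line beginning at its foot. In the full view the hammer, box, offcut and torch are where they started. Measured travel is 40.1 mm, so I'm handing in.

Run:
```python
from bench import *
job_done()
s=state();print(s['time'],s['finger_gap'],s['ft_force'])
```

```text
the job is handed in; nothing more can be done
the job is handed in; nothing more can be done
```

The pin is drawn out 40 mm along its guide and held there by the gripper alone. I handed the job in at about 20 s of the 45 s allowed.

- **Keeper:** I pushed the post around with closed fingers, with about 1 N at the wrist. The wrist picture puts the keeper at about 1.31 rad, well past the 0.5 rad needed.
- **Pin:** Drawn straight along the guide in small steps, with at most about 3 N sideways and 3.5 N along the axis. The arm reading gave 40.1 mm of travel and the wrist depth image also gave 40.1 mm, so the two agree to within 0.1 mm.
- **Ring:** In the scene camera it is only a faint dark line at the foot of the shank. I could not measure it on its own, so its position rests on the travel measurement.
- **Side load at the grasp:** Closing the fingers showed a 3 N side load, so I shifted the arm under 1 mm to relieve it.
- **Other things:** By eye, the hammer, box, offcut and torch stand are where they were in the first picture.
- **After hand-in:** I have no reading, as the interface takes no more calls.

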